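One coin cell from the dispenser into the waiting job tray

TASK

Press the plunger of the coin-cell dispenser all the way down just once and let it come back up, so that a single cell slides out of the magazine onto the landing deck. Then push that cell sideways along the deck with a fingertip, without picking it up, until it drops off the edge and lies flat in the job tray that has no cell yet. Leave everything else where it is.

Things in the scene. Friction and masses are not known exactly. Their poses are not given: they have to be found in the camera images.
- dispenser: Coin-cell dispenser, fixed to the bench: a dark base plate carrying a clear square magazine of cells and, behind it, a white housing with a plunger. Origin on the bench right under the middle of the magazine; +x from the outlet back to the plunger, +y to its left, z up. Magazine outside: x -16.5 to 13.5, y +-16.5, top 60 mm above the bench. Housing: x 13.5 to 85, y +-26, top 52 mm.
- landing (a point): Middle of the landing deck in front of the magazine, on its top face, 9 mm above the bench, 35 mm from the dispenser's origin towards -x: after a full press the cell rests here or up to 20 mm nearer the front. The deck (base plate) spans x -70 to 95, y +-50 mm in the dispenser's frame and is open to both sides (+-y); a stop bar 3.5 mm high runs along its front edge, x -70 to -67.
- plunger (a joint): Travel of the plunger, m: 0 = up, 0.020 = fully down. A spring pushes it back up: about 3 N at the top, 7.5 N fully down. A crank drives the ejector blade forward 1.8 mm for each mm of plunger travel and draws it back on release; then the next cell drops into place.
- plunger_top (a point): Centre of the top face of the plunger's round black button, 28 mm in diameter, 92 mm above the bench when up; it moves down with the plunger.
- cell_a: The lowest cell in the magazine, the one that will come out: a steel coin cell, a disc 24.5 mm across and 7.7 mm thick, 11 to 15 g. Origin at the centre of its underside; at the start 9 mm above the bench, on the deck's level.
- cell_b: The second cell from the bottom of the magazine, same size; must stay in the magazine. Origin at the centre of its underside.
- cell_c: The third cell in the magazine, same.
- cell_d: The top cell in the magazine, same.
- tray_left: Grey job tray, fixed, on the dispenser's +y side: 100 mm (x) by 120 mm (y), floor 3 mm thick, walls 20 mm high and 3 mm thick on three sides. Its own -y end has no wall and lies 2 to 5 mm from the deck's edge, the floor 6 mm below the deck. Origin at the middle of its underside; +y points away from the deck. Its parts lie in the half away from the deck.
- tray_right: The same tray on the dispenser's -y side, turned half round: its own +y again points away from the deck, its open end is towards the deck.
- cell_job: A coin cell, same size, already lying in one of the two trays: that tray has its cell. Origin at the centre of its underside.
- knob: A small black control knob, 20 mm across and 16 mm high, standing in the tray that has no cell. Origin at the centre of its underside.
- door_left: Black battery door 46 x 30 x 6 mm (with its tongue) lying in the left tray. Origin at the middle of its underside.
- door_right: The same, in the right tray.
- solder_reel: Reel of solder standing on its flange, 62 mm across, 46 mm high, behind the left tray. Origin under its centre.
- cleaner_bottle: Small grey bottle with a white cap, 48 mm across, 110 mm high, behind the right tray. Origin under its centre.
- screwdriver: Screwdriver with a black handle, 170 mm long, 26 mm thick, lying across in front of the dispenser. Origin under its middle, x along it.
- water_bottle: Clear water bottle, 64 mm across, 200 mm high. Origin under its centre.
- multimeter: Red handheld multimeter lying face up, 185 x 90 x 40 mm. Origin under its centre.
- pliers: Pliers with black grips lying on the bench, 140 mm long, 13 mm high. Origin near the middle, on the bench.
There are look-alikes about, which are no part of the job. Leave any red look-alike of the dispenser alone.

How it is judged:
On the way, in this order (a step that is already met when the one before it is completed fails the run):
1. the plunger is pressed home and the lowest cell comes out onto the deck (value of joint plunger above 0.0175 m and x of cell_a in the frame of dispenser below -0.027 m), for 0.05 s.
2. the cell lies flat in the tray that had no cell, and the plunger is up ((((x of cell_a in the frame of tray_left between -0.047 and 0.047 m and y of cell_a in the frame of tray_left between -0.06 and 0.06 m and z of cell_a in the frame of tray_left between 0 and 0.013 m and angle between the z axis of cell_a and the z axis of tray_left, either way round below 0.15 rad) and (x of cell_job in the frame of tray_right between -0.047 and 0.047 m and y of cell_job in the frame of tray_right between -0.06 and 0.06 m and z of cell_job in the frame of tray_right between 0 and 0.013 m and angle between the z axis of cell_job and the z axis of tray_right, either way round below 0.15 rad)) or ((x of cell_a in the frame of tray_right between -0.047 and 0.047 m and y of cell_a in the frame of tray_right between -0.06 and 0.06 m and z of cell_a in the frame of tray_right between 0 and 0.013 m and angle between the z axis of cell_a and the z axis of tray_right, either way round below 0.15 rad) and (x of cell_job in the frame of tray_left between -0.047 and 0.047 m and y of cell_job in the frame of tray_left between -0.06 and 0.06 m and z of cell_job in the frame of tray_left between 0 and 0.013 m and angle between the z axis of cell_job and the z axis of tray_left, either way round below 0.15 rad))) and value of joint plunger below 0.003 m), for 0.2 s.
At the end, for the whole second after the job is handed in: The cell from the dispenser lies flat (within 0.15 rad) on the floor of the tray that had no cell, its centre within the tray, and is at rest; the other tray still has its own one; the plunger is up (within 3 mm) and the three other cells are in the magazine (within 7 mm of its axis) (all of step 2 and linear speed of cell_a below 0.02 m/s and horizontal distance between each of cell_b, cell_c, cell_d and dispenser below 0.007 m); the robot touches nothing.
It fails at once if a cell lifted: the dispensed cell more than 10 mm above the level of the deck (height (world z) of cell_a above 0.019 m).
It fails at once if the plunger pressed again: the second cell pushed towards the outlet by more than 7 mm (x of cell_b in the frame of dispenser below -0.007 m).
It fails at once if the parts already in the trays shifted by more than 15 mm (distance of any of cell_job, knob, door_left, door_right from where it was at the start of the episode above 0.015 m).
It fails at once if a bystander moved by more than 30 mm (distance of any of solder_reel, cleaner_bottle, screwdriver, water_bottle, multimeter, pliers from where it was at the start of the episode above 0.03 m).
It also fails if it takes over 42 s, if anything falls off the work surface, if the arm or the gripper's body presses on something with over 40 N, if the wrist force passes 120 N, or if a joint passes its speed limit or range.

ROBOT

A 6-joint arm with a two-finger parallel gripper is mounted at the origin on the work surface. World frame = base frame: x ahead of the robot, y to its left, z up, the work surface at z = 0. Lengths are in m, angles in rad, forces in N, time in s.
With the tool pointing down it reaches from about 0.3 to 0.85 m from the base axis. Payload 4.2 kg.
Tool frame: the origin (TCP) lies between the finger pads; the fingertips stand 14 mm ahead of it and the grasp point (between the pads) lies 5 mm behind it; y points along the fingers, z is the direction in which the jaws open and shut, and the axes are right-handed (so a half turn about y gives the same grasp; the last joint's range is limited). The gripper opens to 91 mm and grips with 3 to 60 N. Pads are 32 mm wide; open, the fingers measure 118 mm over their backs; the gripper's body (76 mm by 178 mm) begins 60 mm behind the grasp point.
Start: joints at [-1.301, 0.32, 1.565, -0, 1.257, -0.02], TCP at [0.164, -0.551, 0.197] pointing down, gripper open.
Joint ranges: [-3.11, 3.11], [-0.84, 2.01], [0.21, 2.61], [-1.34, 4.49], [0.05, 2.63], [-2.56, 2.56]. Speed limits (rad/s): [2.57, 2.57, 3.14, 3.14, 3.14, 3.14].

INTERFACE

Orientations are given as a unit quaternion [w, x, y, z].
In Python, from station import get_obs, capture, calibration, job_done gives the robot as it stands.
- The arm moves only by the tool step_arm, never from a script. Its argument "rows" is a list that holds one entry, the list of rows, each a list of 4 numbers: the shift along the tool's x, y, z in m, then the turn about the tool's y in rad. A call has 1 to 20 rows; each row shifts and turns the pose as measured when the row begins, along the tool's axes as they then stand; what a row does not reach is not made up. A row lasts 1/8 s, in which the tool goes at most 62.5 mm and 10.7 degrees, less where a joint would pass 70% of its speed; a pose out of reach is approached as far as the arm can. A call is refused whole if a number of a shift passes 0.0625 or a number of a turn 0.188, either way. A call with a gripper value outside its range is refused whole. "hand" is the opening, from 0 (shut) to 1 (fully open), set as the call begins (left out, the last holds). The fingers move at their own pace and stop on an object; "grip_force" is the grip in N (left out, the last holds). Time passes only in rows, so rows that do not move let the fingers close. It gives the time, the measured TCP pose, the force and the opening at its end, in the units of the state.
- get_obs(): the state, without advancing time (a new reading comes with each control period).
- capture(name): name is "scene" or "top" or "wrist"; returns (picture, depth): 384x512x3 uint8, red, green, blue; 384x512 float32, m along the optical axis (not along the pixel's ray), 0 where there is no reading.
- calibration(name): a dict with "K" (3x3 intrinsics, pixels), "cam_to_world" (4x4, takes a point from camera to world coordinates). Camera axes: x right, y down, z forward; pixel columns grow to the right and rows downward; lengths in m; the calibration is good to about 2 mm. A picture is of the moment at which its call begins: read the wrist's pose just before it. calibration takes no time and is no camera call; for the wrist camera it gives the pose at the moment of the call.
- job_done(): hands the job in, once; it reports no verdict.
The state is a dict: "time": time; "joint_pos": joint angles; "joint_vel": joint speeds; "tau": joint torques, N m; "position": TCP position; "tcp_rot": TCP orientation; "wrist_force": force on the tool from outside, world axes, zero at the start; "wrist_torque": the same for the moment, N m; "finger_gap": finger opening in m.
Only numpy, scipy, OpenCV 4.12 (cv2) and the standard library are available. Lean on these libraries where they do the work, as an engineer would, in place of code of your own. Each camera call takes 0.05 s, during which the arm holds its last target. There are 200 camera calls.

## Working session

There is one attempt and no reset: what is moved stays moved. The work goes in short steps, Python scripts to look and compute and a tool call to move; the robot and the scene stay as the last step left them, time stands still between calls to the robot, and variables do not carry over. Pictures are saved under pics/ and viewed, about 8 in all and at most 12, crops included, and the job is handed in when it is done.

Besides the shell and the picture viewer there is one more tool, called after "Call:" as a command line: name --argument value ..., lists and objects as JSON in quotes. step_arm: Moves the arm, as the interface text tells. Its arguments: {"type":"object","properties":{"rows":{"type":"array","items":{"type":"array","items":{"type":"array","items":{"type":"number"}}}},"hand":{"type":"number"},"grip_force":{"type":"number"}},"required":["rows"]}

```bash
mkdir -p pics
cat > h.py <<'E'
import numpy as np, cv2
from station import *
def snap(n,f):
    c=calibration(n); p,d=capture(n); cv2.imwrite(f'pics/{f}.png',p[:,:,::-1]); np.savez(f'pics/{f}.npz',p=p,d=d,K=c['K'],T=c['cam_to_world']); return p,d,np.array(c['K']),np.array(c['cam_to_world'])
def plane(K,T,u,v,z):
    r=T[:3,:3]@np.linalg.inv(K)@np.array([u,v,1.]); o=T[:3,3]; return o+r*(z-o[2])/r[2]
def pt(K,T,u,v,d):
    return (T@np.append(np.linalg.inv(K)@np.array([u,v,1.])*d,1))[:3]
E
python3 - <<'E'
from h import *
for n in('scene','top'):
    p,d,K,T=snap(n,n+'0'); print(n,K.tolist(),T.round(3).tolist())
a=cv2.imread('pics/top0.png')
cv2.imwrite('pics/top0b.png',cv2.resize(a,(800,600)))
print(get_obs())
E
```

```text
scene [[423.23705678800445, 0.0, 250.9149428581095], [0.0, 423.23705678800445, 198.88135125030865], [0.0, 0.0, 1.0]] [[0.728, 0.58, -0.365, 0.957], [0.685, -0.605, 0.406, -0.524], [0.014, -0.546, -0.838, 1.144], [0.0, 0.0, 0.0, 1.0]]
top [[404.9327332657701, 0.0, 248.88816540919197], [0.0, 404.9327332657701, 192.0727336817321], [0.0, 0.0, 1.0]] [[0.024, -0.993, 0.117, 0.355], [-0.999, -0.028, -0.029, 0.015], [0.032, -0.116, -0.993, 1.182], [0.0, 0.0, 0.0, 1.0]]
{'time': 0.1, 'joint_pos': array([-1.30095669e+00,  3.20249685e-01,  1.56553523e+00, -4.32578000e-07,
        1.25747306e+00, -2.00157998e-02]), 'joint_vel': array([ 0.0010903 , -0.00232148, -0.00303696, -0.00079173, -0.00020946,
       -0.00160767]), 'tau': array([ 5.55838487e-04, -4.13332987e+01, -2.32509273e+01,  7.28616770e-02,
        4.22500062e-02, -4.90232367e-05]), 'position': array([ 0.16420301, -0.55054005,  0.19670041]), 'tcp_rot': array([ 0.10204752, -0.10219451,  0.70027765, -0.69910929]), 'wrist_force': array([-0.16381841,  0.27241253, -0.55753575]), 'wrist_torque': array([ 0.02420252, -0.00556771,  0.013048  ]), 'finger_gap': 0.09135153411946159}
```

View pics/top0b.png

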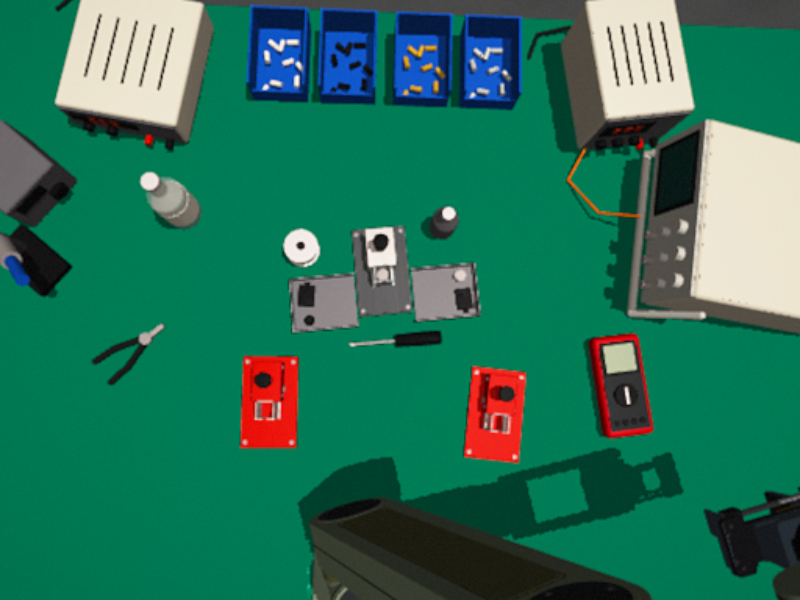

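View pics/scene0.png

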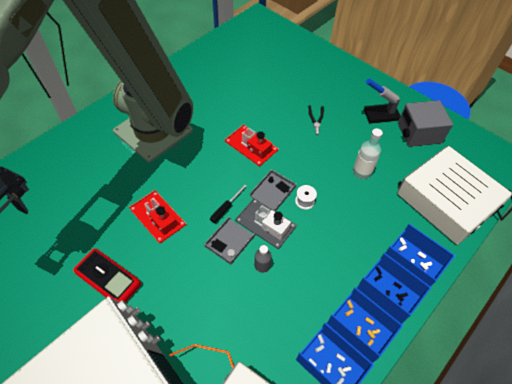

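The dark dispenser with the white housing is at top-view px (382,268) in the 800-wide picture. The two red look-alikes, at (268,400) and (495,413), are to be left alone. The cell already in a tray is at (460,274) on the right (bottle side). The knob is at (309,321) in the left tray, so the target is tray_left. Next I'll measure and confirm with a crop.

Run:
```python
from h import *
from scipy.spatial.transform import Rotation as R
f=np.load('pics/top0.npz');p,d,K,T=f['p'],f['d'],f['K'],f['T']
c=p[140:220,175:320]; cv2.imwrite('pics/crop0.png',cv2.resize(c,None,fx=5.5,fy=5.5,interpolation=cv2.INTER_CUBIC)[:,:,::-1])
hsv=cv2.cvtColor(p,cv2.COLOR_RGB2HSV)
P=np.array([[pt(K,T,u,v,d[v,u]) for u in range(512)] for v in range(384)])
roi=np.zeros((384,512),bool); roi[140:220,180:312]=1
notg=roi&(hsv[...,1]<110)
n,l,s,ce=cv2.connectedComponentsWithStats(notg.astype(np.uint8))
for i in range(1,n):
    if s[i,4]>150: 
        cnt=cv2.findContours((l==i).astype(np.uint8),0,1)[0][0]; b=cv2.boxPoints(cv2.minAreaRect(cnt))
        print(s[i],[plane(K,T,*q,.009 if 225<ce[i][0]<262 else .02)[:2].round(4).tolist() for q in b])
def rep(nm,m):
    q=P[m]; print(nm,m.sum(),q.mean(0).round(4),q.min(0).round(4),q.max(0).round(4))
Z=P[...,2]
rep('plunger z>.08',roi&(Z>.075)&(np.arange(512)[None]<262)); rep('housing .045-.056',roi&(Z>.045)&(Z<.056)&(np.arange(512)[None]<262)&(np.arange(512)[None]>225))
rep('mag .056-.064',roi&(Z>.057)&(Z<.064)&(np.arange(512)[None]<262)&(np.arange(512)[None]>225))
m=(roi&(Z>.045)&(Z<.056)&(np.arange(512)[None]<262)&(np.arange(512)[None]>225)); r=cv2.minAreaRect((P[m][:,:2]*1000).astype(np.float32)); print(r)
print(R.from_quat(np.roll(get_obs()['tcp_rot'],-1)).as_matrix().round(3))
```

```text
[275 140  18  13 185] [[0.6481, -0.0927], [0.6497, -0.1428], [0.6137, -0.1433], [0.6121, -0.0933]]
[ 185  144   79   69 3377] [[0.6101, 0.1812], [0.6384, -0.0452], [0.455, -0.0656], [0.4286, 0.1571]]
[181 146  24  25 455] [[0.5869, 0.1929], [0.6342, 0.15], [0.5853, 0.0987], [0.5384, 0.1418]]
[ 263  168   45   38 1449] [[0.5549, -0.0573], [0.5703, -0.1801], [0.4689, -0.1904], [0.4542, -0.0687]]
[223 212  59   8 233] [[0.4329, 0.0535], [0.4374, -0.1148], [0.4171, -0.1151], [0.4127, 0.0529]]
plunger z>.08 115 [0.5163 0.0055 0.4227] [ 0.3552 -0.0101  0.0834] [0.5998 0.0149 1.1817]
housing .045-.056 360 [0.5812 0.001  0.0508] [ 0.5183 -0.0262  0.045 ] [0.6209 0.0297 0.0558]
mag .056-.064 41 [ 0.5426 -0.0042  0.0596] [ 0.5181 -0.0207  0.0571] [0.5832 0.0117 0.0625]
((570.1624755859375, 0.001190185546875), (102.10625457763672, 52.4987907409668), 5.153825759887695)
[[-0.958 -0.     0.286]
 [-0.286  0.002 -0.958]
 [-0.    -1.    -0.002]]
```

View pics/crop0.png

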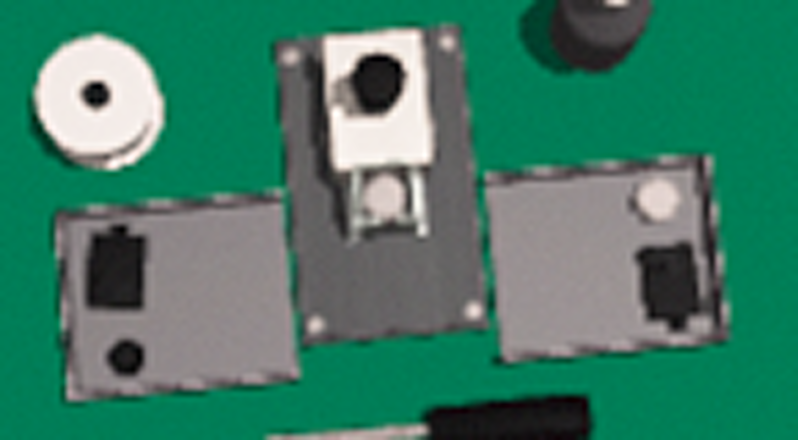

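The crop confirms it: dispenser in the middle with magazine and white housing, cell in the right tray at crop (659,198), knob in the left tray at (126,356). Target is tray_left. Now I'll get the frame from the corners.

Run:
```python
from h import *
f=np.load('pics/top0.npz');p,d,K,T=f['p'],f['d'],f['K'],f['T']
W=lambda u,v,z:plane(K,T,u/5.5+174.6,v/5.5+139.6,z)[:2]
c=np.array([W(*q,.009) for q in [(275,42),(465,27),(487,328),(305,345)]])
print(c.round(4).tolist(), [np.linalg.norm(c[i]-c[(i+1)%4]).round(4) for i in range(4)])
ctr=c.mean(0); ax=(c[0]+c[1]-c[2]-c[3]); ax/=np.linalg.norm(ax); ay=np.array([-ax[1],ax[0]])
o=ctr-ax*.0125; print('origin',o.round(4),'yaw',np.arctan2(ax[1],ax[0]))
D=lambda w:np.round([(w-o)@ax,(w-o)@ay],4)
for n,u,v,z in [('btn',378,83,.092),('TL1',283,192,.02),('TL2',300,380,.02),('TL3',68,400,.02),('TL4',55,213,.02),('magcell',386,196,.04),('mag frontL',352,240,.06),('mag frontR',424,235,.06),('knob',126,356,.019),('bottle',590,50,.02),('reel',98,97,.046)]:
    w=W(u,v,z); print(n,w.round(4),D(w))
```

```text
[[0.6242, 0.0549], [0.6357, -0.0469], [0.4733, -0.0621], [0.4616, 0.034]] [np.float64(0.1025), np.float64(0.1631), np.float64(0.0968), np.float64(0.1639)]
origin [ 0.5363 -0.0064] yaw 0.11057555416216146
btn [5.86e-01 2.00e-04] [0.0501 0.0011]
TL1 [0.5412 0.0478] [0.0109 0.0533]
TL2 [0.4422 0.0359] [-0.0888  0.0524]
TL3 [0.4285 0.156 ] [-0.0891  0.1733]
TL4 [0.5265 0.1669] [0.0094 0.1733]
magcell [ 0.5375 -0.0062] [0.0012 0.0001]
mag frontL [0.5112 0.0109] [-0.023   0.0199]
mag frontR [ 0.5148 -0.0256] [-0.0235 -0.0168]
knob [0.4524 0.1269] [-0.0687  0.1418]
bottle [ 0.6227 -0.1133] [ 0.0741 -0.1158]
reel [0.5838 0.144 ] [0.0639 0.1442]
```

Call:
step_arm --rows '[[[0, 0, 0, 0.09], [0, 0, 0, 0.09], [-0.034, 0, -0.036, 0], [-0.034, 0, -0.036, 0], [-0.034, 0, -0.036, 0], [-0.034, 0, -0.036, 0], [-0.034, 0, -0.036, 0], [-0.034, 0, -0.036, 0], [-0.034, 0, -0.036, 0], [-0.034, 0, -0.036, 0], [-0.034, 0, -0.036, 0], [-0.034, 0, -0.036, 0], [-0.034, 0, -0.036, 0], [-0.034, 0, -0.036, 0], [0, 0, 0, 0]]]' --hand 0 --grip_force 20

```text
time: 1.98
position: [0.5349, -0.0629, 0.1924]
tcp_rot: [0.034, -0.037, 0.709, -0.703]
wrist_force: [-0.8, -0.3, 0.1]
finger_gap: 0.0006
```

```bash
cat >> h.py <<'E'
from scipy.spatial.transform import Rotation as R
YAW=0.1106; O=np.array([.5363,-.0064]); AX=np.array([np.cos(YAW),np.sin(YAW)]); AY=np.array([-AX[1],AX[0]])
def D(w): return np.round([(w[:2]-O)@AX,(w[:2]-O)@AY,w[2]] ,4)
def go(x,y,z):
    s=get_obs(); M=R.from_quat(np.roll(s['tcp_rot'],-1)).as_matrix(); w=np.append(O+x*AX+y*AY,z)
    print('t',s['time'],'now disp',D(s['position']),'tool shift',(M.T@(w-s['position'])).round(4),'turn',round(-(( -np.pi/2+YAW)-np.arctan2(M[1,2],M[0,2])),4),'F',s['wrist_force'].round(1))
E
python3 - <<'E'
from h import *
p,d,K,T=snap('wrist','w1')
go(.05,.001,.13)
for n,w in(('btn',[*(O+.05*AX+.001*AY),.092]),('mag',[*O,.06]),('deck fl',[*(O-.07*AX+.05*AY),.009])):
    q=np.linalg.inv(T)@np.append(w,1); print(n,(K@q[:3]/q[2])[:2].round(0),q[2])
E
```

```text
t 2.025 now disp [-0.0089 -0.0571  0.1924] tool shift [-0.0586  0.0625 -0.0582] turn -0.0112 F [ 0.7  0.6 -0. ]
btn [192. 122.] 0.28259623106687165
mag [202. 169.] 0.32610611849371424
deck fl [172. 216.] 0.3935704155625136
```

View pics/w1.png

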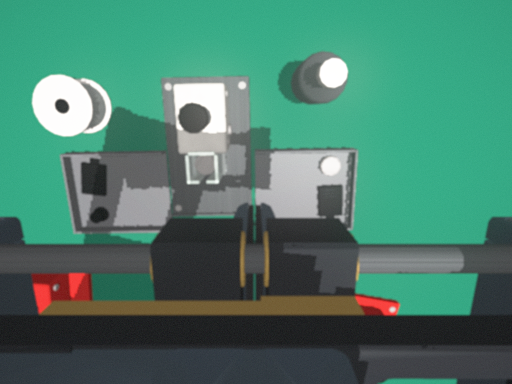

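The wrist view shows the button at (194,118) and the magazine at (203,168), within about 3 mm of prediction. Moving above the button.

Call:
step_arm --rows '[[[-0.031, 0, -0.03, -0.011], [-0.031, 0, -0.03, 0], [0, 0.02, 0, 0], [0, 0.03, 0, 0], [0, 0, 0, 0]]]'

```text
time: 2.65
position: [0.5864, -0.0024, 0.1408]
tcp_rot: [0.033, -0.041, 0.708, -0.704]
wrist_force: [0.5, -0.6, -0.1]
finger_gap: -0.0002
```

Run:
```python
from h import *
go(.052,.001,.106)
```

```text
t 2.65 now disp [ 0.0503 -0.0015  0.1408] tool shift [-0.0021  0.0348 -0.0024] turn -0.0064 F [ 0.5 -0.6 -0.1]
```

Call:
step_arm --rows '[[[-0.002, 0.018, -0.002, 0], [0, 0.014, 0, 0], [0, 0.005, 0, 0], [0, 0.005, 0, 0], [0, 0.005, 0, 0], [0, 0.005, 0, 0]]]'

```text
time: 3.4
position: [0.5897, -0.0034, 0.0922]
tcp_rot: [0.035, -0.036, 0.707, -0.705]
wrist_force: [-0.7, 0.2, -0.5]
finger_gap: 0.0006
```

Run:
```python
from h import *
p,d,K,T=snap('scene','s2'); q=np.linalg.inv(T)@np.array([.586,0,.09,1]); u,v=(K@q[:3]/q[2])[:2].astype(int); print(u,v)
s=cv2.resize(p[v-45:v+45,u-60:u+60],None,fx=6,fy=6,interpolation=cv2.INTER_CUBIC); cv2.imwrite('pics/s2c.png',s[:,:,::-1]); go(.052,.001,.084)
```

```text
276 213
t 3.45 now disp [ 0.0529 -0.0028  0.0915] tool shift [ 0.001   0.0075 -0.0038] turn -0.0101 F [-0.8 -0.1  0.3]
```

View pics/s2c.png

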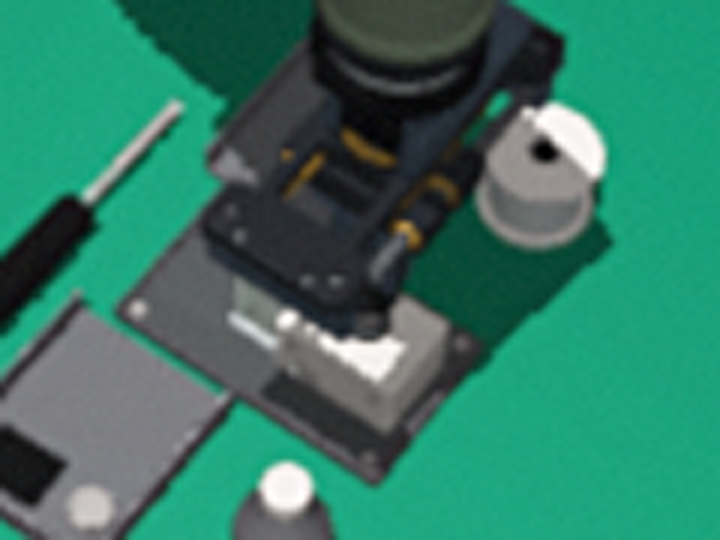

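Call:
step_arm --rows '[[[0, 0.003, -0.004, -0.01], [0, 0.003, 0, 0]]]'

```text
time: 3.7
position: [0.589, 0.001, 0.0853]
tcp_rot: [0.038, -0.041, 0.707, -0.705]
wrist_force: [-0.5, -0.9, -0.5]
finger_gap: 0.0006
```

Run:
```python
from h import *
go(.052,.001,.086); o=get_obs(); print(o['tau'].round(2),o['wrist_torque'].round(2))
f=np.load('pics/top0.npz');p,d,K,T=f['p'],f['d'],f['K'],f['T']
u0,v0=np.array([378,83])/5.5+[175,140]
u0,v0=int(u0),int(v0); print([[round(pt(K,T,u,v,d[v,u])[2],3) for u in range(u0-4,u0+5)] for v in range(v0-4,v0+5,2)])
```

```text
t 3.7 now disp [0.0532 0.0016 0.0853] tool shift [ 0.0012 -0.0007  0.0006] turn 0.0008 F [-0.5 -0.9 -0.5]
[ 6.000e-02 -4.469e+01 -2.056e+01  7.000e-02 -1.000e-02 -1.000e-02] [-0.01 -0.01 -0.06]
[[np.float64(0.053), np.float64(0.091), np.float64(0.092), np.float64(0.091), np.float64(0.089), np.float64(0.09), np.float64(0.09), np.float64(0.089), np.float64(0.053)], [np.float64(0.087), np.float64(0.093), np.float64(0.089), np.float64(0.092), np.float64(0.091), np.float64(0.094), np.float64(0.091), np.float64(0.094), np.float64(0.09)], [np.float64(0.09), np.float64(0.09), np.float64(0.088), np.float64(0.09), np.float64(0.092), np.float64(0.091), np.float64(0.087), np.float64(0.09), np.float64(0.09)], [np.float64(0.091), np.float64(0.089), np.float64(0.095), np.float64(0.086), np.float64(0.095), np.float64(0.09), np.float64(0.093), np.float64(0.09), np.float64(0.088)], [np.float64(0.052), np.float64(0.061), np.float64(0.084), np.float64(0.088), np.float64(0.092), np.float64(0.092), np.float64(0.083), np.float64(0.054), np.float64(0.046)]]
```

Run:
```python
from h import *
p,d,K,T=snap('wrist','w3')
for n,w in(('btn',[*(O+.05*AX+.001*AY),.072]),('mag',[*O,.06]),('landing',[*(O-.035*AX),.017]),('tip',[*get_obs()['position'][:2],.0713])):
    q=np.linalg.inv(T)@np.append(w,1); print(n,(K@q[:3]/q[2])[:2].round(0),q[2])
```

```text
btn [255. 217.] 0.21295737487824734
mag [256. 274.] 0.23704118797160256
landing [256. 284.] 0.2874093443507595
tip [254. 213.] 0.21290623405951314
```

View pics/w3.png

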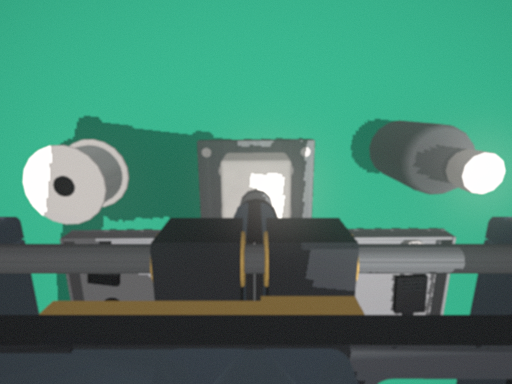

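Run:
```python
from h import *
f=np.load('pics/w3.npz');p,d,K,T=f['p'],f['d'],f['K'],f['T']; print(K[0,0])
for v in range(186,222,4): print(v,[(round(pt(K,T,u,v,d[v,u])[2],3),D(pt(K,T,u,v,d[v,u]))[0], int(p[v,u].mean())) for u in (240,248,256,264,272)])
```

```text
310.40611644172554
186 [(np.float64(0.052), np.float64(0.0673), 193), (np.float64(0.053), np.float64(0.0674), 204), (np.float64(0.053), np.float64(0.0675), 255), (np.float64(0.053), np.float64(0.0674), 254), (np.float64(0.054), np.float64(0.0678), 254)]
190 [(np.float64(0.052), np.float64(0.0642), 190), (np.float64(0.053), np.float64(0.0644), 172), (np.float64(0.057), np.float64(0.0655), 117), (np.float64(0.052), np.float64(0.0642), 255), (np.float64(0.053), np.float64(0.0645), 254)]
194 [(np.float64(0.053), np.float64(0.0613), 193), (np.float64(0.06), np.float64(0.0635), 99), (np.float64(0.06), np.float64(0.0633), 109), (np.float64(0.06), np.float64(0.0634), 139), (np.float64(0.053), np.float64(0.0614), 254)]
198 [(np.float64(0.053), np.float64(0.0582), 186), (np.float64(0.061), np.float64(0.0607), 103), (np.float64(0.061), np.float64(0.0607), 96), (np.float64(0.061), np.float64(0.0607), 116), (np.float64(0.052), np.float64(0.0581), 255)]
202 [(np.float64(0.052), np.float64(0.055), 155), (np.float64(0.09), np.float64(0.0665), 74), (np.float64(0.092), np.float64(0.0673), 78), (np.flo
[... 300 characters left out ...]
.063), 192)]
210 [(np.float64(0.115), np.float64(0.0697), 83), (np.float64(0.112), np.float64(0.0687), 76), (np.float64(0.111), np.float64(0.0685), 73), (np.float64(0.116), np.float64(0.0702), 91), (np.float64(0.115), np.float64(0.0696), 87)]
214 [(np.float64(0.123), np.float64(0.0701), 80), (np.float64(0.118), np.float64(0.0684), 71), (np.float64(0.119), np.float64(0.0689), 71), (np.float64(0.122), np.float64(0.07), 92), (np.float64(0.123), np.float64(0.0704), 92)]
218 [(np.float64(0.187), np.float64(0.0914), 69), (np.float64(0.125), np.float64(0.0687), 68), (np.float64(0.124), np.float64(0.0683), 69), (np.float64(0.128), np.float64(0.0701), 88), (np.float64(0.186), np.float64(0.0911), 81)]
```

Call:
step_arm --rows '[[[0, 0.003, 0, 0]]]'

```text
time: 3.88
position: [0.589, 0.001, 0.082]
tcp_rot: [0.038, -0.041, 0.707, -0.705]
wrist_force: [-0.3, 0.3, -0.4]
finger_gap: 0.0003
```

Call:
step_arm --rows '[[[0, 0.003, 0, 0]]]'

```text
time: 4.0
position: [0.5889, 0.001, 0.0787]
tcp_rot: [0.038, -0.041, 0.707, -0.705]
wrist_force: [0.4, 0.3, -0.4]
finger_gap: 0.0006
```

Run:
```python
from h import *
go(.052,.001,.086)
p,d,K,T=snap('top','t4')
for n,w in(('btn',[*(O+.05*AX),.072]),('landing',[*(O-.035*AX),.017]),('front',[*(O-.055*AX),.017])):
    q=np.linalg.inv(T)@np.append(w,1); print(n,(K@q[:3]/q[2])[:2].round(1))
p2,d2,K2,T2=snap('scene','s4')
a=cv2.resize(p[135:225,190:310],(400,300),interpolation=cv2.INTER_CUBIC); b=cv2.resize(p2[165:255,210:330],(400,300),interpolation=cv2.INTER_CUBIC)
cv2.imwrite('pics/c4.png',np.hstack([a,b])[:,:,::-1])
```

```text
t 4.0 now disp [0.0531 0.0015 0.0787] tool shift [ 0.0011 -0.0072  0.0005] turn 0.0008 F [ 0.4  0.3 -0.4]
btn [243.6 156.2]
landing [245.7 188.8]
front [246.3 195.6]
```

View pics/c4.png

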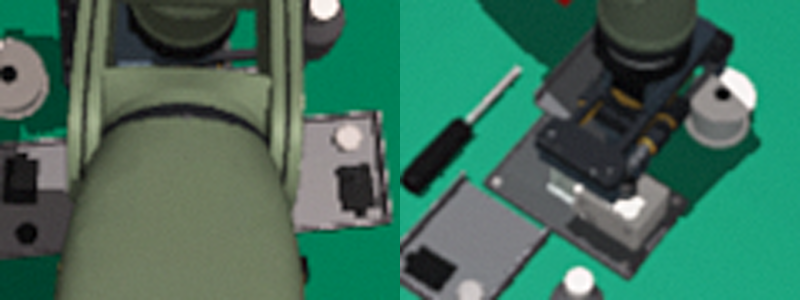

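Run:
```python
from h import *
p,d,K,T=snap('wrist','w5')
for nm in('w3','w5'):
    f=np.load(f'pics/{nm}.npz');p,d,K,T=f['p'],f['d'],f['K'],f['T']; print(nm,'cam',D(T[:3,3]))
    for v in range(176,222,3): print(v,[(*D(pt(K,T,u,v,d[v,u])).tolist(), int(p[v,u].mean())) for u in (243,250,257,264,271)])
```

```text
w3 cam [0.1226 0.0008 0.2732]
176 [(0.075, 0.0096, 0.0534, 192), (0.0749, 0.0045, 0.0528, 235), (0.0751, -0.0005, 0.0537, 254), (0.0751, -0.0056, 0.0535, 255), (0.0748, -0.0107, 0.0522, 254)]
179 [(0.0725, 0.0097, 0.0519, 192), (0.0728, 0.0045, 0.0535, 249), (0.073, -0.0005, 0.0542, 254), (0.0725, -0.0057, 0.0519, 254), (0.0725, -0.0108, 0.0518, 254)]
182 [(0.0703, 0.0097, 0.0525, 194), (0.0704, 0.0045, 0.0529, 249), (0.0702, -0.0006, 0.052, 254), (0.0705, -0.0057, 0.0531, 254), (0.0702, -0.0108, 0.0517, 254)]
185 [(0.0681, 0.0097, 0.0526, 196), (0.0682, 0.0046, 0.0528, 253), (0.0683, -0.0006, 0.0534, 254), (0.0682, -0.0057, 0.0528, 254), (0.0685, -0.0107, 0.0542, 254)]
188 [(0.0659, 0.0097, 0.053, 190), (0.066, 0.0046, 0.0531, 195), (0.066, -0.0006, 0.053, 253), (0.0658, -0.0057, 0.0524, 255), (0.0659, -0.0108, 0.0528, 254)]
191 [(0.0636, 0.0097, 0.0527, 195), (0.0641, 0.0045, 0.0545, 115), (0.0654, -0.0005, 0.0594, 100), (0.0634, -0.0058, 0.0518, 252), (0.0637, -0.0109, 0.0529, 254)]
194 [(0.0616, 0.0097, 0.0539, 181), (0.0638, 0.0044, 0.0617, 105), (0.0632, -0.0005, 0.0597, 109), 
[... 3350 characters left out ...]
03, 0.1027, 73), (0.07, -0.004, 0.1081, 94), (0.0699, -0.0078, 0.1079, 96)]
212 [(0.0698, 0.0071, 0.1126, 89), (0.0687, 0.0035, 0.1093, 73), (0.0684, -0.0003, 0.1086, 73), (0.0697, -0.0039, 0.1124, 92), (0.07, -0.0075, 0.1132, 90)]
215 [(0.0697, 0.0069, 0.117, 83), (0.0684, 0.0034, 0.1133, 68), (0.0686, -0.0002, 0.1137, 70), (0.0698, -0.0038, 0.1172, 90), (0.0697, -0.0073, 0.117, 92)]
218 [(0.0698, 0.0067, 0.1218, 80), (0.0683, 0.0033, 0.1175, 63), (0.0684, -0.0002, 0.1179, 69), (0.0701, -0.0036, 0.1226, 88), (0.0909, -0.0039, 0.1796, 79)]
221 [(0.0699, 0.0066, 0.1262, 74), (0.0685, 0.0033, 0.1226, 63), (0.0686, -0.0002, 0.1228, 67), (0.07, -0.0035, 0.1265, 89), (0.091, -0.0038, 0.1826, 73)]
```

No contact force, although the stated tip height is already below the button. The depth data suggest the closed tips end about 13 mm above the reported TCP, just over a button that is still up. I'll descend in small steps and watch the force.

Call:
step_arm --rows '[[[0, 0.003, 0, 0]]]'

```text
time: 4.28
position: [0.5891, 0.0009, 0.0759]
tcp_rot: [0.038, -0.04, 0.707, -0.705]
wrist_force: [-0.0, -0.1, -0.1]
finger_gap: 0.0005
```

Call:
step_arm --rows '[[[0, 0.003, 0, 0]]]'

```text
time: 4.4
position: [0.5892, 0.0009, 0.0733]
tcp_rot: [0.038, -0.04, 0.707, -0.705]
wrist_force: [-1.8, 0.0, 4.3]
finger_gap: 0.0004
```

Call:
step_arm --rows '[[[0, 0.003, 0, 0]]]'

```text
time: 4.53
position: [0.5892, 0.0009, 0.0706]
tcp_rot: [0.038, -0.04, 0.707, -0.705]
wrist_force: [-1.7, 0.1, 5.0]
finger_gap: 0.0003
```

Contact at TCP z≈0.0745, so the tip is about 17 mm above the reported TCP. Continuing the press.

Call:
step_arm --rows '[[[0, 0.004, 0, 0], [0, 0.004, 0, 0], [0, 0.004, 0, 0]]]'

```text
time: 4.9
position: [0.5892, 0.0009, 0.0598]
tcp_rot: [0.039, -0.04, 0.707, -0.705]
wrist_force: [-1.8, -0.9, 6.5]
finger_gap: 0.0005
```

Call:
step_arm --rows '[[[0, 0.003, 0, 0]]]'

```text
time: 5.03
position: [0.5892, 0.0009, 0.0573]
tcp_rot: [0.039, -0.04, 0.707, -0.705]
wrist_force: [-2.0, 0.3, 7.6]
finger_gap: 0.0007
```

Call:
step_arm --rows '[[[0, 0.002, 0, 0]]]'

```text
time: 5.15
position: [0.5892, 0.0009, 0.0559]
tcp_rot: [0.039, -0.04, 0.707, -0.705]
wrist_force: [-2.8, 0.1, 7.2]
finger_gap: 0.0004
```

Call:
step_arm --rows '[[[0, 0.003, 0, 0]]]'

```text
time: 5.28
position: [0.5895, 0.0009, 0.0556]
tcp_rot: [0.039, -0.039, 0.707, -0.705]
wrist_force: [-8.4, 1.3, 29.0]
finger_gap: 0.0003
```

Call:
step_arm --rows '[[[0, 0.002, 0, 0]]]'

```text
time: 5.4
position: [0.5893, 0.0009, 0.0557]
tcp_rot: [0.04, -0.039, 0.707, -0.705]
wrist_force: [-4.5, -0.4, 12.8]
finger_gap: 0.0003
```

Hard stop reached at 29 N, so it's fully down. Releasing straight up, then moving to the -y side, clear of the view.

Call:
step_arm --rows '[[[0, -0.006, 0, 0], [0, -0.008, 0, 0], [0, -0.01, 0, 0], [0, -0.03, 0, 0], [0, -0.04, 0, 0], [0, -0.02, 0.03, 0], [0.02, 0, 0.045, 0], [0.02, 0, 0.045, 0], [0.02, 0, 0.03, 0], [0, 0, 0, 0]]]'

```text
time: 6.65
position: [0.5461, -0.1593, 0.1724]
tcp_rot: [0.041, -0.04, 0.707, -0.705]
wrist_force: [0.9, 1.0, 0.1]
finger_gap: 0.0004
```

Run:
```python
from h import *
go(-.045,-.032,.03)
p,d,K,T=snap('top','t6')
for n,w in(('btn',[*(O+.05*AX),.092]),('landing',[*(O-.035*AX),.017]),('front',[*(O-.055*AX),.017])):
    q=np.linalg.inv(T)@np.append(w,1); print(n,(K@q[:3]/q[2])[:2].round(1))
p2,d2,K2,T2=snap('scene','s6'); 
p3,d3,K3,T3=snap('wrist','w6')
for n,w in(('btn',[*(O+.05*AX),.092]),('landing',[*(O-.035*AX),.017])):
    for K_,T_ in((K2,T2),(K3,T3)):
        q=np.linalg.inv(T_)@np.append(w,1); print(n,(K_@q[:3]/q[2])[:2].round(1))
a=cv2.resize(p[135:225,190:310],(400,300),interpolation=cv2.INTER_CUBIC); b=cv2.resize(p2[165:255,210:330],(400,300),interpolation=cv2.INTER_CUBIC); c=cv2.resize(p3,(400,300))
cv2.imwrite('pics/c6.png',np.vstack([np.hstack([a,b]),np.hstack([c,c*0])])[:,:,::-1])
```

```text
t 6.65 now disp [-0.0071 -0.1531  0.1724] tool shift [ 0.0377  0.1425 -0.121 ] turn 0.003 F [0.9 1.  0.1]
btn [243.7 154.7]
landing [245.7 188.8]
front [246.3 195.6]
btn [276.  213.8]
btn [ 76.5 124.3]
landing [252.1 212. ]
landing [122.7 196.7]
```

View pics/c6.png

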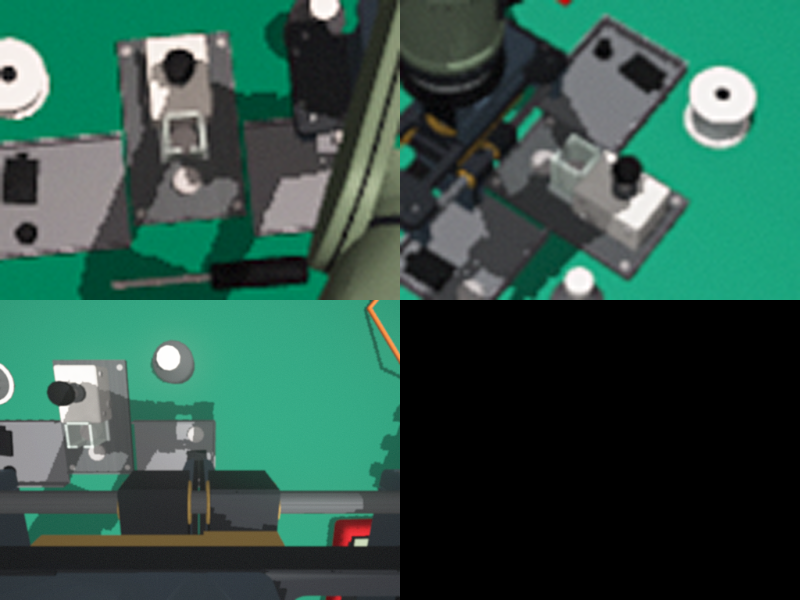

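The press worked. The cell lies on the deck at top-view px (245.5,188.7), which matches the landing point at (−35, 0) mm; the plunger is back up. Next I'll go beside the cell on its −y side.

Call:
step_arm --rows '[[[0.015, 0, -0.04, 0], [0.014, 0, -0.04, 0], [0, 0.01, -0.035, 0], [0, 0.04, 0, 0], [0, 0.04, 0, 0], [0, 0, 0, 0]]]'

```text
time: 7.55
position: [0.5081, -0.0344, 0.0812]
tcp_rot: [0.048, -0.043, 0.707, -0.704]
wrist_force: [-0.8, 0.0, 0.2]
finger_gap: 0.0002
```

Run:
```python
from h import *
go(-.036,-.038,.012)
```

```text
t 7.55 now disp [-0.0311 -0.0248  0.0812] tool shift [0.0056 0.0691 0.0134] turn 0.0173 F [-0.8  0.   0.2]
```

Call:
step_arm --rows '[[[0.005, 0, 0.013, 0.017], [0, 0, 0, 0], [0, 0.02, 0, 0], [0, 0.02, 0, 0], [0, 0.02, 0, 0], [0, 0, 0, 0]]]'

```text
time: 8.3
position: [0.5131, -0.0501, 0.0283]
tcp_rot: [0.047, -0.029, 0.707, -0.705]
wrist_force: [0.4, -0.5, 0.3]
finger_gap: 0.0005
```

Run:
```python
from h import *
go(-.036,-.038,-.005)
p,d,K,T=snap('wrist','w7')
for n,w in(('cell',[*(O-.035*AX),.017]),):
    q=np.linalg.inv(T)@np.append(w,1); print(n,(K@q[:3]/q[2])[:2].round(1))
```

```text
t 8.3 now disp [-0.0279 -0.0409  0.0283] tool shift [ 0.009   0.0331 -0.0029] turn -0.0028 F [ 0.4 -0.5  0.3]
cell [194.  224.6]
```

Call:
step_arm --rows '[[[0.009, 0, -0.002, 0], [0, 0, 0, 0]]]'

```text
time: 8.6
position: [0.5057, -0.0495, 0.0312]
tcp_rot: [0.049, -0.027, 0.706, -0.706]
wrist_force: [-0.3, 0.1, -0.3]
finger_gap: 0.0003
```

Run:
```python
from h import *
go(-.036,-.038,-.005)
M=R.from_quat(np.roll(get_obs()['tcp_rot'],-1)).as_matrix(); print(M.round(3))
```

```text
t 8.6 now disp [-0.0351 -0.0395  0.0312] tool shift [ 0.002   0.0361 -0.0015] turn -0.0032 F [-0.3  0.1 -0.3]
[[-0.994  0.031  0.107]
 [-0.107  0.002 -0.994]
 [-0.031 -1.     0.001]]
```

Call:
step_arm --rows '[[[0.002, 0.015, 0, 0], [0.001, 0.012, 0, 0], [0, 0, 0, 0]]]'

```text
time: 8.98
position: [0.505, -0.05, 0.0054]
tcp_rot: [-0.051, 0.025, -0.706, 0.706]
wrist_force: [-0.2, -0.0, -0.1]
finger_gap: 0.0003
```

Run:
```python
from h import *
go(-.036,-.038,-.005)
```

```text
t 8.975 now disp [-0.0359 -0.0398  0.0054] tool shift [ 0.0005  0.0104 -0.0019] turn -0.0033 F [-0.2 -0.  -0.1]
```

Call:
step_arm --rows '[[[0.001, 0.008, 0, 0], [0, 0, 0, 0]]]'

```text
time: 9.22
position: [0.5048, -0.0501, -0.0027]
tcp_rot: [-0.051, 0.025, -0.706, 0.706]
wrist_force: [0.4, -0.1, 0.1]
finger_gap: 0.0006
```

Run:
```python
from h import *
go(-.036,.065,-.005)
p,d,K,T=snap('wrist','w8'); p2,d2,K2,T2=snap('scene','s8')
for K_,T_ in((K2,T2),(K,T)):
    q=np.linalg.inv(T_)@np.append([*(O-.035*AX),.017],1); print((K_@q[:3]/q[2])[:2].round(1))
b=cv2.resize(p2[165:255,210:330],(400,300),interpolation=cv2.INTER_CUBIC); c=cv2.resize(p[160:310,120:320],(400,300),interpolation=cv2.INTER_CUBIC)
cv2.imwrite('pics/c8.png',np.hstack([b,c])[:,:,::-1])
```

```text
t 9.225 now disp [-0.0361 -0.0399 -0.0027] tool shift [ 0.0003  0.002  -0.1049] turn -0.0032 F [ 0.4 -0.1  0.1]
[252.1 212. ]
[184.9 228.9]
```

View pics/c8.png

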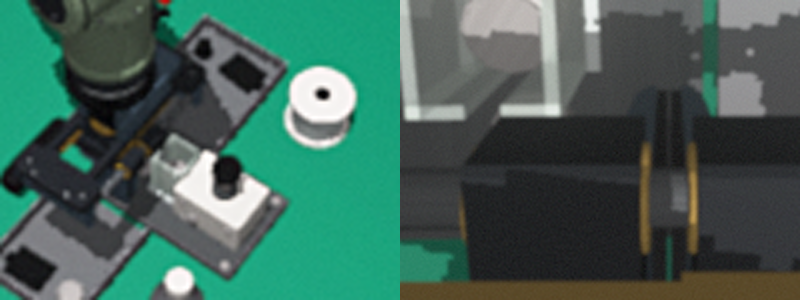

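The finger stands beside the cell on the −y side with the lane clear. I'll lower 2 mm and push in batches, watching height and lane.

Call:
step_arm --rows '[[[0, 0.002, 0, 0], [0, 0, -0.008, 0], [0, 0, -0.008, 0], [0, 0, -0.006, 0], [0, 0, -0.006, 0]]]'

```text
time: 9.95
position: [0.5029, -0.0205, -0.0038]
tcp_rot: [-0.052, 0.024, -0.706, 0.706]
wrist_force: [-0.8, -0.2, -0.1]
finger_gap: -0.0001
```

Run:
```python
from h import *
go(-.036,.065,-.005)
```

```text
t 9.95 now disp [-0.0348 -0.0103 -0.0038] tool shift [ 0.0015  0.0009 -0.0753] turn -0.0035 F [-0.8 -0.2 -0.1]
```

Call:
step_arm --rows '[[[0.001, 0.001, -0.007, 0], [0, 0, -0.007, 0], [0, 0, -0.007, 0], [0, 0, -0.007, 0]]]'

```text
time: 10.45
position: [0.4997, 0.0089, -0.0043]
tcp_rot: [-0.053, 0.023, -0.705, 0.707]
wrist_force: [-0.3, 0.1, 2.3]
finger_gap: 0.0003
```

Run:
```python
from h import *
go(-.036,.065,-.005)
p,d,K,T=snap('wrist','w9'); p2,d2,K2,T2=snap('scene','s9')
for w in ([*(O-.035*AX+.04*AY),.017],):
  for K_,T_ in((K2,T2),(K,T)):
    q=np.linalg.inv(T_)@np.append(w,1); print((K_@q[:3]/q[2])[:2].round(1))
b=cv2.resize(p2[150:255,200:340],(400,300),interpolation=cv2.INTER_CUBIC); c=cv2.resize(p[130:310,100:340],(400,300),interpolation=cv2.INTER_CUBIC)
cv2.imwrite('pics/c9.png',np.hstack([b,c])[:,:,::-1])
```

```text
t 10.45 now disp [-0.0347  0.0193 -0.0043] tool shift [ 0.0014  0.0005 -0.0457] turn -0.003 F [-0.3  0.1  2.3]
[259.7 203.4]
[217.9 231.8]
```

View pics/c9.png

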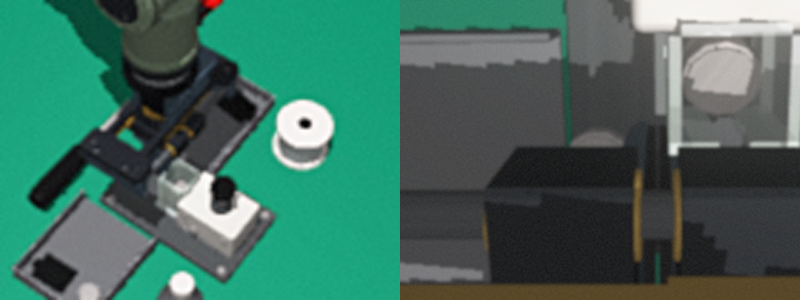

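The cell is ahead of the fingertip at wrist px ≈(219,214), centre y≈+39 mm. Pushing on over the edge.

Call:
step_arm --rows '[[[0.001, -0.0005, -0.007, 0], [0, 0, -0.007, 0], [0, 0, -0.007, 0], [0, 0, -0.007, 0], [0.001, 0, -0.007, 0]]]'

```text
time: 11.18
position: [0.4926, 0.046, -0.0047]
tcp_rot: [-0.052, 0.024, -0.706, 0.706]
wrist_force: [0.1, 0.1, 0.4]
finger_gap: 0.0004
```

Run:
```python
from h import *
go(-.036,.055,-.005)
```

```text
t 11.175 now disp [-0.0376  0.0569 -0.0047] tool shift [-0.0016  0.0004  0.0019] turn -0.0032 F [0.1 0.1 0.4]
```

Call:
step_arm --rows '[[[0, 0, 0.005, 0], [0, -0.02, 0, 0], [0, -0.05, 0, 0], [0, -0.06, 0, 0], [0, -0.04, 0.03, 0], [0, 0, 0.05, 0], [0, 0, 0.05, 0], [0, 0, 0.05, 0], [0, 0, 0.05, 0], [0, 0, 0, 0]]]'

```text
time: 12.42
position: [0.5121, -0.1979, 0.1729]
tcp_rot: [-0.053, 0.023, -0.704, 0.708]
wrist_force: [0.1, 0.2, -0.1]
finger_gap: 0.0003
```

Run:
```python
from h import *
go(-.036,.055,-.005)
p,d,K,T=snap('top','t10'); p2,d2,K2,T2=snap('scene','s10')
for z,y in ((.0107,.069),(.092,0)):
  w=[*(O+(-.035 if y else .052)*AX+y*AY),z]
  q=np.linalg.inv(T)@np.append(w,1); print((K@q[:3]/q[2])[:2].round(1))
a=cv2.resize(p[135:225,180:300],(400,300),interpolation=cv2.INTER_CUBIC);b=cv2.resize(p2[150:255,200:340],(400,300),interpolation=cv2.INTER_CUBIC)
cv2.imwrite('pics/c10.png',np.hstack([a,b])[:,:,::-1])
```

```text
t 12.425 now disp [-0.0452 -0.1877  0.1729] tool shift [-0.0013  0.1763 -0.244 ] turn -0.0019 F [ 0.1  0.2 -0.1]
[222. 191.]
[243.7 154. ]
```

View pics/c10.png

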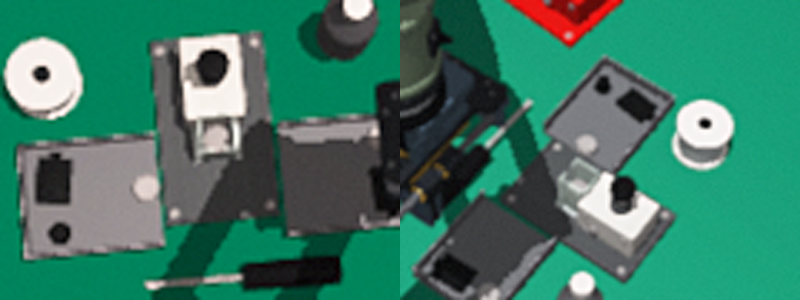

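The cell appears in the left tray close to its open edge, at px ≈(224,191). I'll check flatness and position numerically.

Run:
```python
from h import *
for nm,(u0,v0) in (('t10',(223.8,191.1)),('s10',(265,200))):
    f=np.load(f'pics/{nm}.npz');p,d,K,T=f['p'],f['d'],f['K'],f['T']
    if nm=='s10':
        q=np.linalg.inv(T)@np.append([*(O-.035*AX+.065*AY),.0107],1); u0,v0=(K@q[:3]/q[2])[:2]
    g=p.astype(int).mean(2); r=7
    m=np.zeros(g.shape,np.uint8); ui,vi=int(u0),int(v0); w=g[vi-r:vi+r+1,ui-r:ui+r+1]; t=(np.median(w[5:10,5:10])+np.median(w))/2
    t=np.median(w[5:10,5:10])-12; m[vi-r:vi+r+1,ui-r:ui+r+1]=w>t
    n,l,s,c=cv2.connectedComponentsWithStats(m,connectivity=4); i=l[vi,ui]; print(nm,s[i],c[i],'D',D(plane(K,T,*c[i],.0107)))
    P=np.array([pt(K,T,u,v,d[v,u]) for v,u in zip(*np.where(l==i))]); A=np.c_[P[:,:2]-P[:,:2].mean(0),np.ones(len(P))]; k=np.linalg.lstsq(A,P[:,2],rcond=None)[0]; print('plane slope',k.round(3),'std',(P[:,2]-A@k).std().round(4))
```

```text
t10 [221 188   6   6  29] [223.5862069  190.72413793] D [-0.0346  0.0644  0.0107]
plane slope [ 0.073 -0.027  0.01 ] std 0.0025
s10 [262 198   6   5  21] [264.80952381 199.85714286] D [-0.0322  0.0641  0.0107]
plane slope [ 0.213 -0.042  0.01 ] std 0.0017
```

```bash
python3 -c "
from station import *
print(job_done())"
```

```text
the job is handed in; nothing more can be done
None
```

The job is handed in; no verdict was reported. I pressed the plunger once to its hard stop (29 N) and it came back up, leaving one cell on the deck. I then pushed that cell sideways into the left tray, the one with the knob and no cell, and moved the arm clear.

**Last checks, before handing in:**
- **Cell position:** its centre is at about (−34, +64) mm in the dispenser's frame in both cameras, roughly 12 mm inside the tray's open end. The tray's limit there is ±60 mm and I estimate −48 mm, so the margin is modest.
- **Cell height:** its top face reads about 10 mm above the bench, against an expected 10.7 mm for lying on the tray floor.
- **Other parts:** in the last picture the plunger is up and the parts in the left tray, the solder reel and the screwdriver appear unmoved. The arm hid part of the right tray, so its cell and door were not fully in view. I did not check the magazine's three cells one by one.

**What disagreed:**
- **Fingertip height:** the closed fingertips were about 16 mm above the reported TCP, where the description puts them 14 mm below it. I found this from the missing contact force and set the press and push heights from where contact actually happened.
- **Cell tilt:** the overhead view gave a tilt of about 0.08 rad and the scene view about 0.21 rad, which is over the 0.15 limit. Each fit rests on fewer than 30 noisy depth pixels, so I relied on the cell's height to judge it flat.

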